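# Brace the thread stand

## Task

The thread stand has a tall cone on one side and a small spool on the other. On the cone's side, pull the stand's spring-loaded sliding leg out by its pull bar, with its cam lever still open, until its pointer is level with the length mark on the scale; hold the leg there and only then squeeze its cam lever shut against the grip post. Finish still pinching lever and post with the leg at the mark (do not let go, I still have to tighten its screw), and leave the other leg, its lever, the mark clip, the cone and spool and the other things on the table alone.

Things in the scene. Friction and masses are not known exactly. Their poses are not given: they have to be found in the camera images.
- stand: Thread stand fixed to the table: grey base 80x200x22 mm. Origin: middle of its leg-side edge, at table height; x into the base (to the robot right), y away from the robot; yaw -1.77 to -1.37. On it two seats; before it two sleeves (to x -45 mm, 25 mm high), a sliding leg in each, between them a flat scale bar 22 mm wide, 5 mm high, to x -200 mm. Mast at x 72 mm, 166 mm high.
- seat_far (a point): Centre of the far seat (farther from the robot) (stand x 40, y +55 mm), a rubber disc 70 mm across, its top 25 mm above the table.
- seat_near (a point): Centre of the near seat (stand x 40, y -55 mm), the same.
- mark (a point): The length mark: top middle of the clip on the scale bar, a thin black ridge across the bar (4 mm along x, 34 mm along y), 12 mm above the table; frame parallel to the stand's. Its place varies: a leg is at the mark when pulled out by 30 to 62 mm, its pointer then level with the mark along stand x.
- cone: Tall thread cone, 66 mm across the foot, 114 mm high, standing loose on one of the two seats. Origin under its centre.
- spool: Small thread spool, 35 mm across, 55 mm high, standing loose on the other seat. Origin under its centre.
- grip_far (a point): Pinch centre of the far leg, on its centre line, 40 mm above the table; home at stand x -75, y +65 mm. Axes as the stand's. Grip post on its inner side, dark cam lever on its outer side: both 24 mm wide (x -10 to +14), tops 63 mm above the table; with the lever shut the pair is 26 mm thick (y -13 to +13). Fully open the lever top reaches 33 mm off centre.
- bar_far (a point): Middle of the far leg's steel pull bar: round, 12 mm thick, 84 mm long along stand y, axis 40 mm above the table, 22 mm in front of (stand -x) the pinch centre. Free room below it beside the leg (leg 22 mm wide, top at 14 mm; head plate 24 mm wide, top at 19 mm). Open fingers straddling post and lever can pull at the bar from behind.
- pointer_far (a point): Tip of the far leg's pointer, a thin dark steel bar (4 mm along x) reaching from the leg's foot to beside the scale bar; 40 mm toward stand -x of the pinch centre, 12 mm above the table.
- leg_far (a joint): How far this leg is pulled out, m: 0 home (at the start), at most 0.080; it moves along stand -x. A spring pulls it home with 3 to 4.6 N all the time, and goes on pulling when the lever is shut: let go, it slides home.
- lever_far (a joint): Angle of this leg's cam lever, rad: 0 shut (upright, beside the post), 0.5 fully open (leaning outward, away from the other leg). Pivot along x, 24 mm above the table, 6 mm outward of the leg's centre line; light friction (about 1 N at its end), stays where left. It rides on the leg. Squeezing lever and post together shuts it.
- grip_near (a point): Pinch centre of the near leg, on its centre line, 40 mm above the table; home at stand x -75, y -65 mm. Axes as the stand's. Grip post on its inner side, dark cam lever on its outer side: both 24 mm wide (x -10 to +14), tops 63 mm above the table; with the lever shut the pair is 26 mm thick (y -13 to +13). Fully open the lever top reaches 33 mm off centre.
- bar_near (a point): Middle of the near leg's steel pull bar: round, 12 mm thick, 84 mm long along stand y, axis 40 mm above the table, 22 mm in front of (stand -x) the pinch centre. Free room below it beside the leg (leg 22 mm wide, top at 14 mm; head plate 24 mm wide, top at 19 mm). Open fingers straddling post and lever can pull at the bar from behind.
- pointer_near (a point): Tip of the near leg's pointer, a thin dark steel bar (4 mm along x) reaching from the leg's foot to beside the scale bar; 40 mm toward stand -x of the pinch centre, 12 mm above the table.
- leg_near (a joint): How far this leg is pulled out, m: 0 home (at the start), at most 0.080; it moves along stand -x. A spring pulls it home with 3 to 4.6 N all the time, and goes on pulling when the lever is shut: let go, it slides home.
- lever_near (a joint): Angle of this leg's cam lever, rad: 0 shut (upright, beside the post), 0.5 fully open (leaning outward, away from the other leg). Pivot along x, 24 mm above the table, 6 mm outward of the leg's centre line; light friction (about 1 N at its end), stays where left. It rides on the leg. Squeezing lever and post together shuts it.
- presser_foot: Bystander: small metal presser foot 28x38x11 mm lying on the table. Origin under its centre.
- screwdriver: Bystander: small screwdriver 20x120x21 mm lying beyond the stand. Origin under its centre.
- snips: Bystander: thread snips 20x113x6 mm on the right. Origin under its centre.
- bobbin: Bystander: steel bobbin 21 mm across, 10 mm high. Origin under its centre.
- chalk: Bystander: triangle of tailor's chalk 37x40x7 mm. Origin under its centre.
There are look-alikes about, which are no part of the job. Of the things like the spool, leave any that is blue, green or purple; of the rest the larger one is meant.

How it is judged:
By the outcome, as a careful person would: the job done as asked, in the order asked, and still so for the second after the job is handed in, while the arm keeps its last pose, push and grip.
It also fails if it takes over 32 s, if anything falls off the work surface, if the arm or the gripper's body presses on something with over 40 N, if the wrist force passes 120 N, or if a joint passes its speed limit or range.

## Robot

A 7-joint arm with a two-finger parallel gripper is mounted at the origin on a cart in front of the work surface, level with it; the furniture and walls round the work are solid. World frame = base frame: x ahead of the robot, y to its left, z up, the work surface at z = 0. Lengths are in m, angles in rad, forces in N, time in s.
With the tool pointing down it reaches from about 0.35 to 0.9 m from the base axis. Payload 8.1 kg.
Tool frame: the origin (TCP) lies midway between the tips of the shut fingers; the grasp point (between the pads) lies arm.hold_point_z behind it (arm.hold_point_z is the distance from the TCP to the grasp point, in m); z points along the fingers, x is the direction in which the jaws open and shut, and the axes are right-handed (so a half turn about z gives the same grasp; the last joint's range is limited). The gripper opens to 92 mm and grips with 3 to 60 N. Pads are 19 mm wide; open, the fingers measure 130 mm over their backs; the gripper's body (75 mm by 190 mm) begins 47 mm behind the grasp point.
Start: joints at [1.175, 0.434, 0.025, 1.573, -0.012, 1.134, -0.075], TCP at [0.18, -0.598, 0.227] pointing down, gripper open.
Joint ranges: [-2.62, 2.62], [-0.44, 2.09], [-1.27, 1.32], [0.08, 2.57], [-1.32, 4.46], [0.12, 2], [-2.74, 2.74]. Speed limits (rad/s): [2.22, 2.22, 3.01, 3.01, 3.14, 3.14, 3.14].

## Interface

Orientations are given as a rotation vector (axis times angle).
In Python, from cell import arm gives the robot as it stands.
- The arm moves only by the shell command python3 -m pendant 'ROWS' [FORCE]. ROWS is JSON, a list of rows, each an object with "dp": the shift along the tool's x, y, z in m, a list of three; "rotation": the turn, a rotation vector about the tool's x, y, z in rad, a list of three; "fingers": the closure, from -1 (fully open) to 1 (shut). In form: [{"dp": [x, y, z], "rotation": [rx, ry, rz], "fingers": fingers}, ...]. A call has 1 to 20 rows; each row is the pose to reach, as a shift and turn from the pose measured when the call began, along the tool's axes at that moment; what a row does not reach only later rows make up. A row lasts 1/8 s, in which the tool goes at most 62.5 mm and 10.7 degrees, less where a joint would pass 70% of its speed; a pose out of reach is approached as far as the arm can. A call with a gripper value outside its range is refused whole. The fingers move at their own pace and stop on an object; FORCE is the grip in N (left out, the last holds). Time passes only in rows, so rows that repeat a pose let the fingers close. It gives the time, the measured TCP pose, the force and the opening at its end, in the units of the state.
- arm.observe(): the state, without advancing time (a new reading comes with each control period).
- arm.get_image(name): name is "side" or "top" or "wrist"; returns the picture (400x640x3 uint8, blue, green, red); there is no depth.
- arm.camera_params(name): a dict with "camera_matrix" (3x3 intrinsics, pixels), "rvec" (rotation vector, rad) and "tvec" (3), from world to camera coordinates, as OpenCV has them. Camera axes: x right, y down, z forward; pixel columns grow to the right and rows downward; lengths in m; the calibration is good to about 2 mm. A picture is of the moment at which its call begins: read the wrist's pose just before it. camera_params takes no time and is no camera call; for the wrist camera it gives the pose at the moment of the call.
- arm.sign_off(): hands the job in, once; it reports no verdict.
The state is a dict: "clock": time; "joints": joint angles; "dq": joint speeds; "joint_efforts": joint torques, N m; "position": TCP position; "ee_rot": TCP orientation; "force": force on the tool from outside, world axes, zero at the start; "ft_torque": the same for the moment, N m; "width": opening from 0.0 (shut) to 1.0 (fully open).
Only numpy, scipy, OpenCV 4.12 (cv2) and the standard library are available. Lean on these libraries where they do the work, as an engineer would, in place of code of your own. Each camera call takes 0.05 s, during which the arm holds its last target.

## Working session

There is one attempt and no reset: what is moved stays moved. The work goes in short steps, Python scripts to look and compute and a shell command to move; the robot and the scene stay as the last step left them, time stands still between calls to the robot, and variables do not carry over. Pictures are saved under pics/ and viewed, and the job is handed in when it is done.

```bash
mkdir -p pics; ls; python3 - <<'E'
from cell import arm
import cv2
print(arm.observe(), arm.hold_point_z)
for n in ("top","side","wrist"):
    cv2.imwrite(f"pics/{n}0.png",arm.get_image(n)); p=arm.camera_params(n); print(n,p)
E
```

```text
pics
{'clock': 0.0, 'joints': array([ 1.17538732,  0.43522814,  0.02498384,  1.57410463, -0.01161499,
        1.1339591 , -0.07509133]), 'dq': array([ 5.95031403e-04, -7.72153095e-04,  8.54001070e-04, -9.37479979e-08,
        2.62764631e-03,  2.49207797e-04, -2.24421521e-03]), 'joint_efforts': array([ 5.03449410e-04, -6.67849016e+01,  9.84944478e-01, -3.14458215e+01,
       -6.05343212e-02,  4.28984861e-02,  1.79695767e-04]), 'position': array([ 0.18020095, -0.59793335,  0.22593896]), 'ee_rot': array([-2.52101608e+00,  1.87321799e+00,  2.07590445e-03]), 'force': array([ 0.35792371, -0.03803345,  0.52463766]), 'ft_torque': array([-0.03449347,  0.01785142,  0.01551261]), 'width': 1.0010575379979387} 0.0188
top {'camera_matrix': array([[362.48117905,   0.        , 318.86154567],
       [  0.        , 362.48117905, 200.2230222 ],
       [  0.        ,   0.        ,   1.        ]]), 'rvec': array([ 2.1949587 , -2.2001254 ,  0.10367472]), 'tvec': array([-0.39227354,  0.52024337,  0.86699886])}
side {'camera_matrix': array([[452.96207388,   0.        , 322.50040593],
       [  0.        , 452.96207388, 197.11809449],
       [  0.        ,   0.        ,   1.        ]]), 'rvec': array([ 2.29009556, -0.21066069,  0.09613378]), 'tvec': array([-0.57515652, -0.15357514,  1.1036417 ])}
wrist {'camera_matrix': array([[352.88983663,   0.        , 320.49992749],
       [  0.        , 352.88983663, 197.42357192],
       [  0.        ,   0.        ,   1.        ]]), 'rvec': array([-2.33539191,  1.73634703,  0.24376303]), 'tvec': array([-0.6257353 , -0.03410371,  0.38965346])}
```

View pics/top0.png

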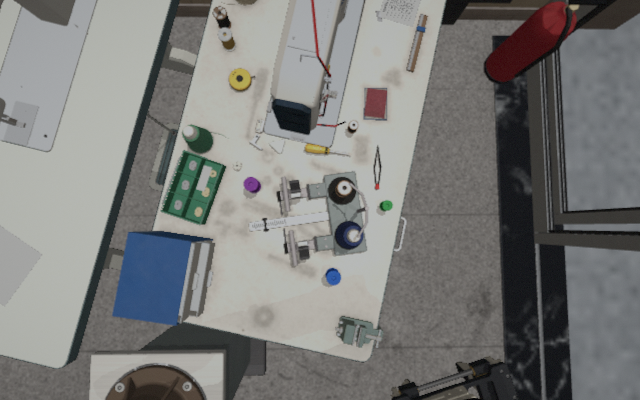

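View pics/side0.png

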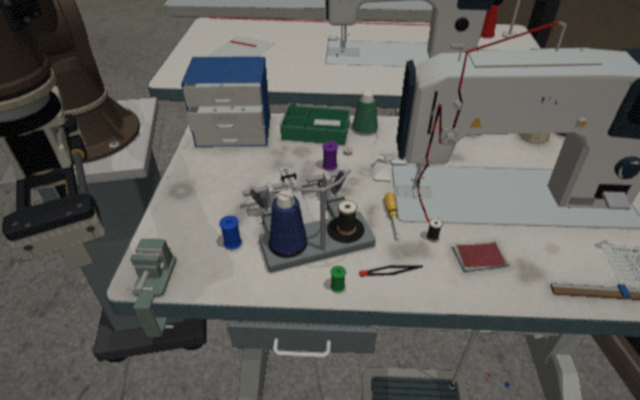

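View pics/wrist0.png

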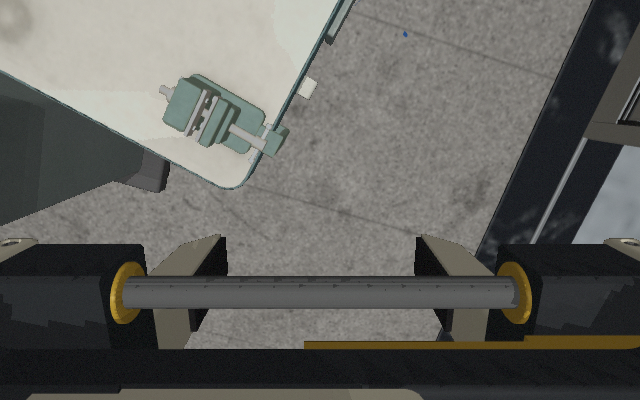

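The navy cone is on the near seat (top image 348,236) and the white/dark spool on the far seat (342,190), so the near leg is the one to pull. I'll zoom in on the legs next.

```bash
python3 - <<'E'
import cv2
im=cv2.imread("pics/top0.png")[160:280,230:390]
cv2.imwrite("pics/top0c.png",cv2.resize(im,None,fx=5,fy=5,interpolation=cv2.INTER_CUBIC))
E
cat > h.py <<'E'
import numpy as np,cv2
from cell import arm
from scipy.spatial.transform import Rotation as R
def ray(p,uv):
    Rm=cv2.Rodrigues(np.array(p['rvec'],float))[0];t=np.array(p['tvec'],float).ravel()
    d=Rm.T@np.linalg.inv(p['camera_matrix'])@np.array([uv[0],uv[1],1.]);return -Rm.T@t,d
def onz(p,uv,z):
    o,d=ray(p,uv);return o+d*(z-o[2])/d[2]
def proj(p,X):
    return cv2.projectPoints(np.array(X,float).reshape(-1,3),np.array(p['rvec']),np.array(p['tvec']),p['camera_matrix'],None)[0].reshape(-1,2)
E
```

```text
(no output)
```

View pics/top0c.png

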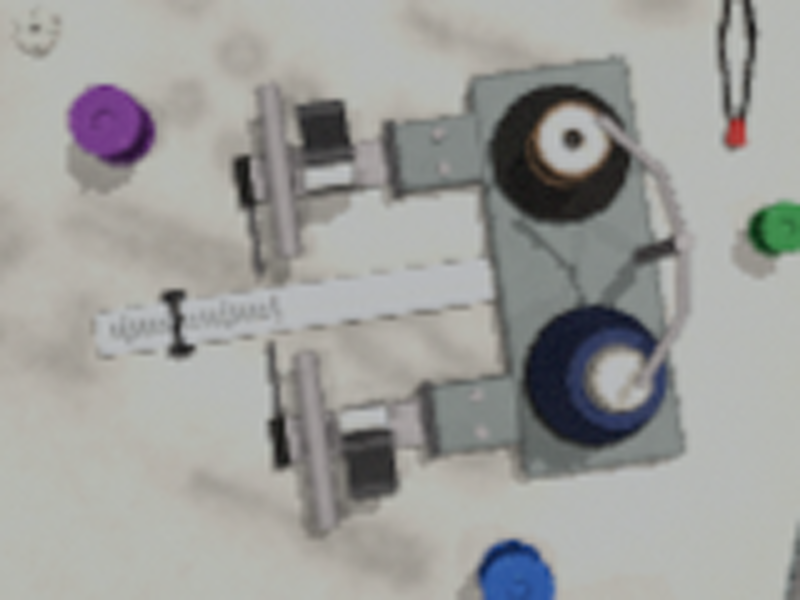

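```bash
python3 - <<'E'
from h import *
p=arm.camera_params("top")
def c(x,y,z): return onz(p,(230+(x+.5)/5-.5,160+(y+.5)/5-.5),z)
B=[c(470,78,.022),c(622,57,.022),c(683,455,.022),c(523,477,.022)]
for b in B: print(b)
print("sizes",[np.linalg.norm(B[i]-B[(i+1)%4]) for i in range(4)])
b1,b2=c(308,352,.043),c(322,533,.043); print("bar",b1,b2,np.linalg.norm(b1-b2),(b1+b2)/2)
f1,f2=c(264,86,.043),c(290,256,.043); print("barfar",f1,f2,np.linalg.norm(f1-f2))
mk=c(178,322,.012); pt=c(272,345,.012); print("mark",mk,"ptr",pt)
s1,s2=c(97,335,.005),c(492,280,.005); print("scale",s1,s2,np.linalg.norm(s1-s2))
x=(s2-s1);ys=[x, B[1]-B[0],B[2]-B[3]]
print("yaw",[np.arctan2(v[1],v[0]) for v in ys],"from y:",[np.arctan2(v[1],v[0])-np.pi/2 for v in (b1-b2,f1-f2,B[0]-B[3],B[1]-B[2])])
yaw=np.mean([np.arctan2(v[1],v[0]) for v in ys])
ex=np.array([np.cos(yaw),np.sin(yaw)]);ey=np.array([-ex[1],ex[0]])
o=(B[0]+B[3])[:2]/2
for n,v in dict(bar=(b1+b2)/2,mark=mk,ptr=pt,s1=s1,s2=s2,ptrfar=c(258,270,.012),postwhite=c(363,417,.063),lev=c(370,462,.063)).items(): print(n,(v[:2]-o)@ex,(v[:2]-o)@ey)
E
```

```text
[ 0.58134301 -0.40542833  0.022     ]
[ 0.59184077 -0.48084176  0.022     ]
[ 0.39589694 -0.50875593  0.022     ]
[ 0.38564283 -0.43044616  0.022     ]
sizes [np.float64(0.07614058989205605), np.float64(0.1979221623889165), np.float64(0.07897826677758128), np.float64(0.1972928051711245)]
bar [ 0.44692565 -0.32687507  0.043     ] [ 0.36154459 -0.33366935  0.043     ] 0.08565096228698205 [ 0.40423512 -0.33027221  0.043     ]
barfar [ 0.57451432 -0.30547629  0.043     ] [ 0.49269125 -0.31818813  0.043     ] 0.08280461987675382
mark [ 0.46152404 -0.26124536  0.012     ] ptr [ 0.45006015 -0.30753819  0.012     ]
scale [ 0.4552454  -0.22037766  0.005     ] [ 0.48202062 -0.41665842  0.005     ] 0.19809858749468712
yaw [np.float64(-1.4352202779119523), np.float64(-1.4324824011588422), np.float64(-1.4405941740161006)] from y: [np.float64(-1.4913876991057107), np.float64(-1.4166708207507612), np.float64(-1.4436483972234018), np.float64(-1.429288445316818)]
bar -0.09751453023582332 -0.06676730687945544
mark -0.15822277806396604 -0.0007276673991758369
ptr -0.11388875918909351 -0.01830440103026473
s1 -0.19956346555015161 -0.0014612937284725093
s2 -0.001464954528095809 -0.0012872298475208278
ptrfar -0.11589481563547134 0.01931127899184017
postwhite -0.07280483862217108 -0.05725608856095022
lev -0.07237878632533419 -0.07826772112136503
```

```bash
cat > plan.py <<'E'
from h import *
import sys
yaw=-1.436;ex=np.array([np.cos(yaw),np.sin(yaw),0]);ey=np.array([-ex[1],ex[0],0])
def rel(target,Rt):
    s=arm.observe();R0=R.from_rotvec(s['ee_rot'])
    dp=R0.inv().apply(np.array(target)-s['position']);rv=(R0.inv()*Rt).as_rotvec()
    return np.round(dp,4),np.round(rv,4)
def down(sg=1):
    x=ey*sg;z=np.array([0,0,-1.]);return R.from_matrix(np.c_[x,np.cross(z,x),z])
E
python3 - <<'E'
from plan import *
o=np.array([0.48349,-0.41794,0])
g=o+ex*-.075+ey*-.065; print("grip home",g,"R0\n",R.from_rotvec(arm.observe()['ee_rot']).as_matrix().round(2))
p=arm.camera_params("wrist");print("cam",ray(p,(320,200))[0])
for sg in(1,-1): print(sg,rel(g+[0,0,.16],down(sg)))
E
```

```text
grip home [ 0.4090005 -0.3523556  0.       ] R0
 [[ 0.29 -0.96 -0.  ]
 [-0.96 -0.29  0.  ]
 [-0.    0.   -1.  ]]
cam [ 0.250919   -0.57853164  0.38324712]
1 (array([-0.1692, -0.2899,  0.0663]), array([-8.0000e-04,  1.0000e-03, -1.4129e+00]))
-1 (array([-0.1692, -0.2899,  0.0663]), array([1.1000e-03, 8.0000e-04, 1.7287e+00]))
```

```bash
python3 -m pendant '[{"dp":[-0.03,-0.05,0],"rotation":[0,0,-0.15],"fingers":-0.52},{"dp":[-0.06,-0.1,0],"rotation":[0,0,-0.33],"fingers":-0.52},{"dp":[-0.09,-0.15,0],"rotation":[0,0,-0.51],"fingers":-0.52},{"dp":[-0.115,-0.195,0],"rotation":[0,0,-0.69],"fingers":-0.52},{"dp":[-0.135,-0.23,0.015],"rotation":[0,0,-0.87],"fingers":-0.52},{"dp":[-0.15,-0.26,0.03],"rotation":[0,0,-1.05],"fingers":-0.52},{"dp":[-0.16,-0.275,0.045],"rotation":[0,0,-1.23],"fingers":-0.52},{"dp":[-0.169,-0.29,0.066],"rotation":[0,0,-1.413],"fingers":-0.52},{"dp":[-0.169,-0.29,0.066],"rotation":[0,0,-1.413],"fingers":-0.52},{"dp":[-0.169,-0.29,0.066],"rotation":[0,0,-1.413],"fingers":-0.52},{"dp":[-0.169,-0.29,0.066],"rotation":[0,0,-1.413],"fingers":-0.52}]' 30
python3 - <<'E'
from plan import *
s=arm.observe();print(s['joints'],s['width'],s['dq'].round(3))
p=arm.camera_params("wrist");im=arm.get_image("wrist");cv2.imwrite("pics/w1.png",im)
import pickle;pickle.dump(p,open("w1.pkl","wb"))
o=np.array([0.48349,-0.41794,0]);P=lambda x,y,z:o+ex*x+ey*y+[0,0,z]
print(proj(p,[P(-.115,-.019,.012),P(-.158,0,.012),P(-.097,-.023,.046),P(-.097,-.107,.046),P(-.2,0,.005)]).round())
E
```

```text
clock: 1.52
position: [0.4088, -0.3536, 0.1611]
ee_rot: [3.135, 0.206, 0.0]
force: [-0.5, 0.2, 0.2]
width: 0.759
[ 0.89897082  0.3967614  -0.37744407  1.83847057  0.17743757  0.93906438
  0.5741512 ] 0.7586976931149637 [-0.001 -0.001 -0.004  0.004  0.001 -0.001  0.008]
[[374. 134.]
 [399.  82.]
 [375. 162.]
 [267. 163.]
 [400.  27.]]
```

View pics/w1.png

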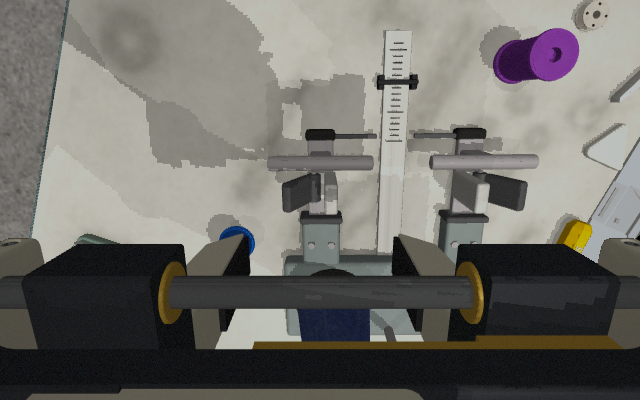

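The view agrees with the predicted points: near bar from (267,162) to (374,162), pointer tip at (377,135), mark at (397,82). Next I'll measure these precisely.

```bash
python3 - <<'E'
from plan import *
import pickle;p=pickle.load(open("w1.pkl","rb"));im=cv2.imread("pics/w1.png");g=cv2.cvtColor(im,cv2.COLOR_BGR2GRAY).astype(int)
c=g[60:180,255:430].astype(np.uint8);cv2.imwrite("pics/w1c.png",cv2.resize(im[60:220,255:430],None,fx=4,fy=3.7,interpolation=cv2.INTER_NEAREST)) 
def dark(x0,x1,y0,y1):
    s=g[y0:y1,x0:x1].mean(1);w=np.clip(s.max()*0.8-s,0,None);return (w*np.arange(y0,y1)).sum()/w.sum(),s.round()
for n,a in dict(ptr=(350,374,126,142),mkL=(377,384,72,92),mkR=(411,417,72,92)).items(): print(n,dark(*a))
for x in (280,300,360): print(x,g[150:178,x])
o=np.array([0.48349,-0.41794,0])
def st(uv,z): v=onz(p,uv,z)-o; return (v@ex).round(4),(v@ey).round(4)
print(st((376,134.9),.012),st((397,dark(377,384,72,92)[0]),.012),"bar",st((267.5,162.5),.043),st((374,162.5),.043))
E
```

```text
ptr (np.float64(135.7655224212752), array([159., 159., 159., 150., 149., 142., 142., 126.,  53.,  67.,  65.,
        66.,  87., 158., 159., 158.]))
mkL (np.float64(81.93753246503395), array([169., 150., 126.,  51.,  39.,  36.,  36.,  30.,  31.,  35.,  38.,
        36.,  21.,  31.,  33.,  32.,  34.,  65., 160., 163.]))
mkR (np.float64(81.37195397111913), array([168., 159.,  91.,  34.,  34.,  33.,  35.,  20.,  36.,  39.,  43.,
        35.,  24.,  35.,  34.,  36.,  46., 101., 168., 168.]))
280 [123 123 125 125 124 108  87  94 102 106 109 111 112 113 112 112 107  99
  98  88  82 117 125 127 128 129 130 127]
300 [133 134 133 133 133 116  90  96 103 105 109 112 115 116 115 112 106 104
  99  87  83 138 121 121 122 117  77  33]
360 [137 137 137 135 120 106  87 100 105 110 113 114 118 119 121 112 108 104
  95  90 135 179 177 176 175 172 171 171]
(np.float64(-0.1145), np.float64(-0.0176)) (np.float64(-0.1577), np.float64(-0.002)) bar (np.float64(-0.0965), np.float64(-0.1072)) (np.float64(-0.0961), np.float64(-0.0232))
```

View pics/w1c.png

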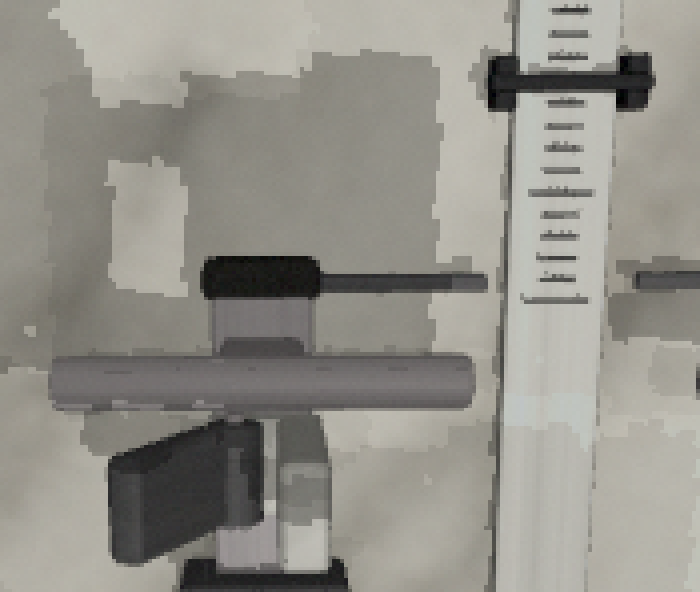

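```bash
python3 - <<'E'
from plan import *
import pickle;p=pickle.load(open("w1.pkl","rb"))
o=np.array([0.48349,-0.41794,0])
v=onz(p,(282,190),.060)-o;print("lever tip",v@ex,v@ey)
v=onz(p,(337,200),.063)-o;print("post inner",v@ex,v@ey)
v=arm.observe()['position']-o;print("tcp",v@ex,v@ey)
print(rel(o+ex*-.070+ey*-.067+[0,0,.021],down()))
E
```

```text
lever tip -0.07850294471774762 -0.09462954815620135
post inner -0.07130676001003997 -0.053112157320701625
tcp -0.07391057284057394 -0.06524667397205568
(array([-0.0018,  0.0039,  0.1401]), array([ 0.    , -0.0002, -0.003 ]))
```

```bash
python3 -m pendant '[{"dp":[-0.002,0.004,0.03],"rotation":[0,0,-0.003],"fingers":-0.52},{"dp":[-0.002,0.004,0.06],"rotation":[0,0,-0.003],"fingers":-0.52},{"dp":[-0.002,0.004,0.085],"rotation":[0,0,-0.003],"fingers":-0.52},{"dp":[-0.002,0.004,0.11],"rotation":[0,0,-0.003],"fingers":-0.52},{"dp":[-0.002,0.004,0.13],"rotation":[0,0,-0.003],"fingers":-0.52},{"dp":[-0.002,0.004,0.14],"rotation":[0,0,-0.003],"fingers":-0.52},{"dp":[-0.002,0.004,0.14],"rotation":[0,0,-0.003],"fingers":-0.52},{"dp":[-0.002,0.004,0.14],"rotation":[0,0,-0.003],"fingers":-0.52}]'
python3 - <<'E'
from plan import *
import pickle
p=arm.camera_params("wrist");im=arm.get_image("wrist");cv2.imwrite("pics/w2.png",im);pickle.dump(p,open("w2.pkl","wb"))
o=np.array([0.48349,-0.41794,0])
v=arm.observe()['position']-o;print("tcp",v@ex,v@ey,v[2],arm.observe()['force'])
E
```

```text
clock: 2.58
position: [0.4079, -0.3582, 0.0219]
ee_rot: [3.134, 0.211, 0.002]
force: [0.4, 0.0, 0.2]
width: 0.764
tcp -0.06937112291446056 -0.0668051978212334 0.021950150505657576 [-0.36137992  0.00424277 -0.21670268]
```

View pics/w2.png

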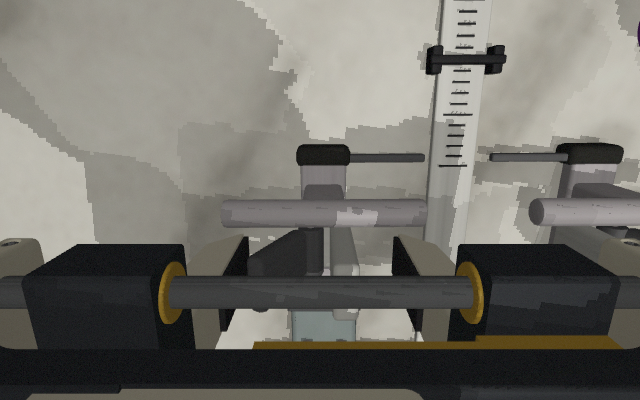

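```bash
python3 -m pendant '[{"dp":[0,-0.007,0],"rotation":[0,0,0],"fingers":-0.52},{"dp":[0,-0.012,0],"rotation":[0,0,0],"fingers":-0.52},{"dp":[0,-0.018,0],"rotation":[0,0,0],"fingers":-0.52},{"dp":[0,-0.025,0],"rotation":[0,0,0],"fingers":-0.52},{"dp":[0,-0.032,0],"rotation":[0,0,0],"fingers":-0.52},{"dp":[0,-0.039,0],"rotation":[0,0,0],"fingers":-0.52},{"dp":[0,-0.045,0],"rotation":[0,0,0],"fingers":-0.52},{"dp":[0,-0.05,0],"rotation":[0,0,0],"fingers":-0.52},{"dp":[0,-0.05,0],"rotation":[0,0,0],"fingers":-0.52},{"dp":[0,-0.05,0],"rotation":[0,0,0],"fingers":-0.52},{"dp":[0,-0.05,0],"rotation":[0,0,0],"fingers":-0.52}]'
cat > look.py <<'E'
from plan import *
import pickle,sys
n=sys.argv[1]
p=arm.camera_params("wrist");im=arm.get_image("wrist");cv2.imwrite(f"pics/w{n}.png",im);pickle.dump(p,open(f"w{n}.pkl","wb"))
t=arm.get_image("top");cv2.imwrite(f"pics/t{n}.png",cv2.resize(t[160:280,230:390],None,fx=5,fy=5,interpolation=cv2.INTER_CUBIC))
o=np.array([0.48349,-0.41794,0])
s=arm.observe();v=s['position']-o;print("tcp",v@ex,v@ey,v[2],s['force'].round(2),s['width'],s['clock'])
E
python3 look.py 3
```

```text
clock: 4.0
position: [0.4013, -0.3087, 0.0218]
ee_rot: [3.133, 0.211, 0.002]
force: [0.9, -3.6, 2.6]
width: 0.763
tcp -0.11926858236336334 -0.06677323611704257 0.02183681776618838 [ 1.28 -3.12  3.03] 0.7622828354454567 4.1
```

View pics/w3.png

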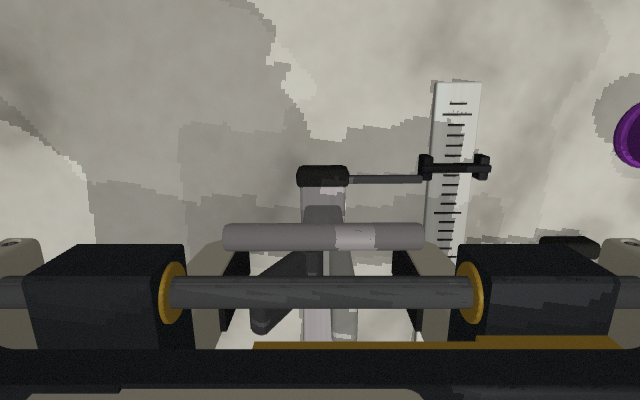

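View pics/t3.png

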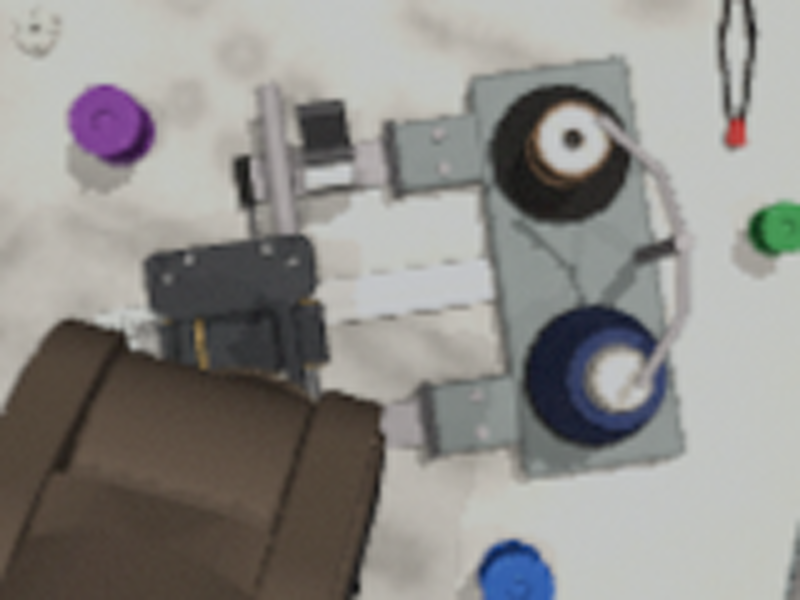

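The leg is following: pointer tip at (422,180), mark ridge at (455,168). I'll measure what's left to pull.

```bash
cat > meas.py <<'E'
from plan import *
import pickle,sys
n,px0,px1,py0,py1,mx0,mx1,my0,my1=sys.argv[1],*map(int,sys.argv[2:10])
p=pickle.load(open(f"w{n}.pkl","rb"));im=cv2.imread(f"pics/w{n}.png");g=cv2.cvtColor(im,cv2.COLOR_BGR2GRAY).astype(float)
o=np.array([0.48349,-0.41794,0])
def c(x0,x1,y0,y1):
    s=g[y0:y1,x0:x1].mean(1);th=(s.max()+s.min())/2;i=np.where(s<th)[0];return (i.min()+i.max())/2+y0,i+y0,s.round()
for nm,a in (("ptr",(px0,px1,py0,py1)),("mark",(mx0,mx1,my0,my1))):
    v,i,s=c(*a);w=onz(p,((a[0]+a[1]-1)/2,v),.012)-o;print(nm,v,i,"stand",(w@ex).round(4),(w@ey).round(4))
    # edges
    for q in (i.min()-.5,i.max()+.5): w=onz(p,((a[0]+a[1]-1)/2,q),.012)-o;print("   edge",(w@ex).round(4))
cv2.imwrite(f"pics/w{n}c.png",cv2.resize(im[my0-30:my0+60,340:510],None,fx=4.7,fy=4.7,interpolation=cv2.INTER_NEAREST))
E
python3 meas.py 3 360 420 170 190 436 470 158 178
python3 meas.py 2 365 422 146 166 450 480 45 75
```

```text
ptr 179.0 [175 176 177 178 179 180 181 182 183] stand -0.1533 -0.0336
   edge -0.1555
   edge -0.151
mark 167.5 [163 164 165 166 167 168 169 170 171 172] stand -0.1589 -0.0036
   edge -0.1613
   edge -0.1564
ptr 157.5 [154 155 156 157 158 159 160 161] stand -0.1139 -0.0325
   edge -0.1158
   edge -0.112
mark 58.5 [47 54 55 56 57 58 59 60 61 62 63 64 70] stand -0.158 -0.0033
   edge -0.1629
   edge -0.153
```

View pics/w3c.png

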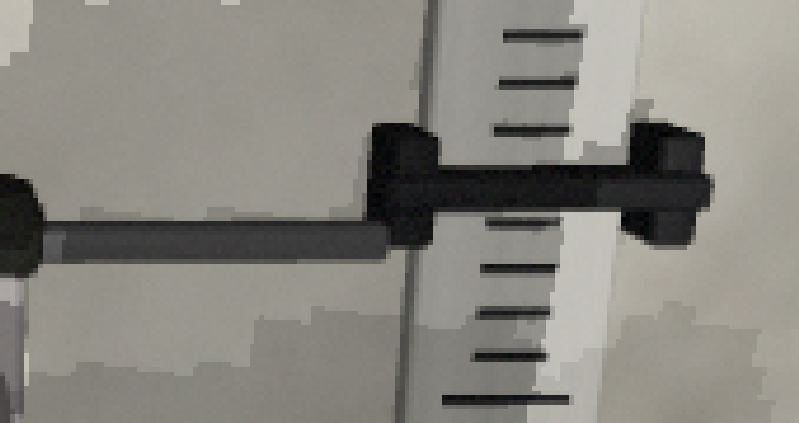

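```bash
python3 -m pendant '[{"dp":[0,-0.003,0],"rotation":[0,0,0],"fingers":-0.52},{"dp":[0,-0.005,0],"rotation":[0,0,0],"fingers":-0.52},{"dp":[0,-0.005,0],"rotation":[0,0,0],"fingers":-0.52},{"dp":[0,-0.005,0],"rotation":[0,0,0],"fingers":-0.52}]'
python3 look.py 4; python3 meas.py 4 360 420 170 190 436 470 165 195
```

```text
clock: 4.6
position: [0.4006, -0.3036, 0.0218]
ee_rot: [3.134, 0.211, 0.002]
force: [-0.1, -3.0, 2.9]
width: 0.757
tcp -0.12432377365447506 -0.06677309109182576 0.02182920855609327 [ 0.84 -3.28  1.57] 0.7587572984208293 4.7
ptr 179.0 [175 176 177 178 179 180 181 182 183] stand -0.1584 -0.0336
   edge -0.1606
   edge -0.1562
mark 177.5 [173 174 175 176 177 178 179 180 181 182] stand -0.1591 -0.0031
   edge -0.1616
   edge -0.1566
```

View pics/w4c.png

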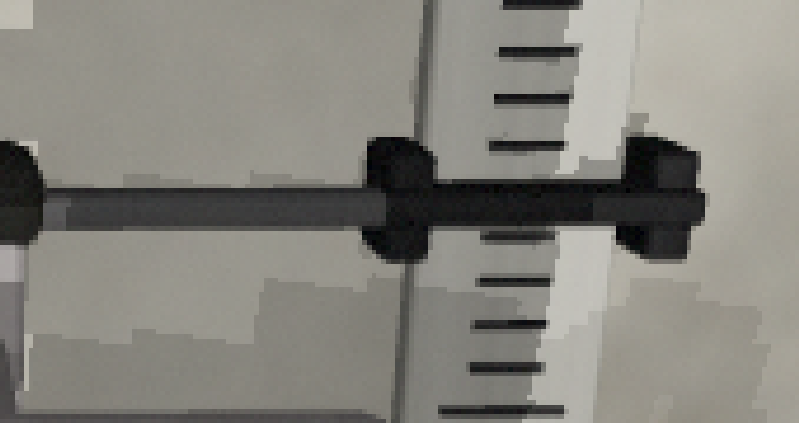

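```bash
python3 -m pendant '[{"dp":[0.0008,-0.0004,0],"rotation":[0,0,0],"fingers":-0.5},{"dp":[0.0016,-0.0004,0],"rotation":[0,0,0],"fingers":-0.4},{"dp":[0.0016,-0.0004,0],"rotation":[0,0,0],"fingers":-0.3},{"dp":[0.0016,-0.0004,0],"rotation":[0,0,0],"fingers":-0.2},{"dp":[0.0016,-0.0004,0],"rotation":[0,0,0],"fingers":-0.1},{"dp":[0.0016,-0.0004,0],"rotation":[0,0,0],"fingers":0},{"dp":[0.0016,-0.0004,0],"rotation":[0,0,0],"fingers":0.1},{"dp":[0.0016,-0.0004,0],"rotation":[0,0,0],"fingers":0.2},{"dp":[0.0016,-0.0004,0],"rotation":[0,0,0],"fingers":0.3},{"dp":[0.0016,-0.0004,0],"rotation":[0,0,0],"fingers":0.3}]' 30
python3 look.py 5; python3 meas.py 5 360 420 170 190 436 470 165 195
```

```text
clock: 5.95
position: [0.4005, -0.3031, 0.0213]
ee_rot: [3.134, 0.21, -0.002]
force: [-3.0, -4.6, 1.2]
width: 0.355
tcp -0.12494526781007434 -0.06679407082207445 0.021330836206972112 [-2.53 -3.91  1.49] 0.34711074399092984 6.05
ptr 179.0 [175 176 177 178 179 180 181 182 183] stand -0.1591 -0.0337
   edge -0.1613
   edge -0.1568
mark 179.0 [174 175 176 177 178 179 180 181 182 183 184] stand -0.159 -0.0033
   edge -0.1617
   edge -0.1563
```

View pics/w5.png

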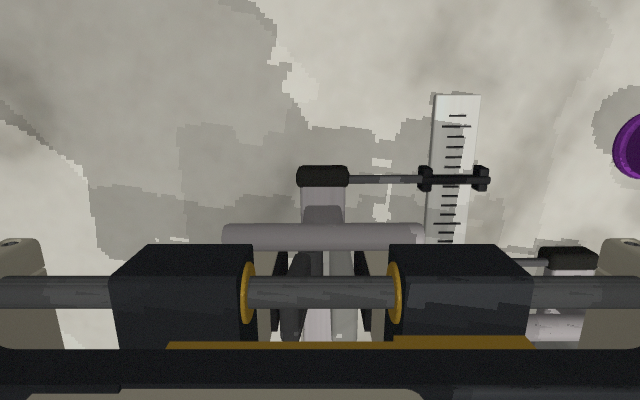

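View pics/w5c.png

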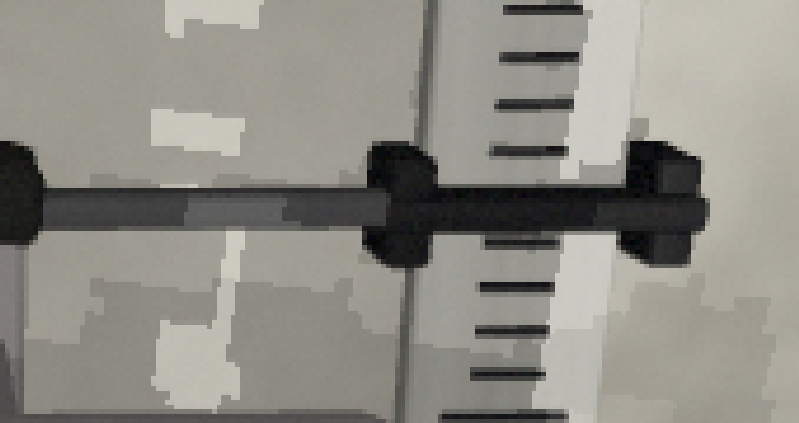

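Pointer and mark ridge are level (row 179 for both), and the outer finger is on the lever. I'll close the rest of the way.

```bash
python3 -m pendant '[{"dp":[0.001,0,0],"rotation":[0,0,0],"fingers":0.35},{"dp":[0.001,0,0],"rotation":[0,0,0],"fingers":0.4},{"dp":[0.001,0,0],"rotation":[0,0,0],"fingers":0.45},{"dp":[0.001,0,0],"rotation":[0,0,0],"fingers":0.6},{"dp":[0.001,0,0],"rotation":[0,0,0],"fingers":0.8},{"dp":[0.001,0,0],"rotation":[0,0,0],"fingers":1},{"dp":[0.001,0,0],"rotation":[0,0,0],"fingers":1},{"dp":[0.001,0,0],"rotation":[0,0,0],"fingers":1}]' 30
python3 look.py 6; python3 meas.py 6 360 420 170 190 436 470 165 195
```

```text
clock: 7.05
position: [0.4017, -0.3028, 0.0212]
ee_rot: [-3.135, -0.21, 0.002]
force: [3.2, -3.8, -8.1]
width: 0.277
tcp -0.12510724581359553 -0.0655495188552059 0.0211311140167822 [ 2.75 -4.41 -8.08] 0.27873474262782966 7.15
ptr 179.0 [175 176 177 178 179 180 181 182 183] stand -0.1593 -0.0325
   edge -0.1615
   edge -0.157
mark 179.5 [175 176 177 178 179 180 181 182 183 184] stand -0.159 -0.0021
   edge -0.1614
   edge -0.1565
```

View pics/w6.png

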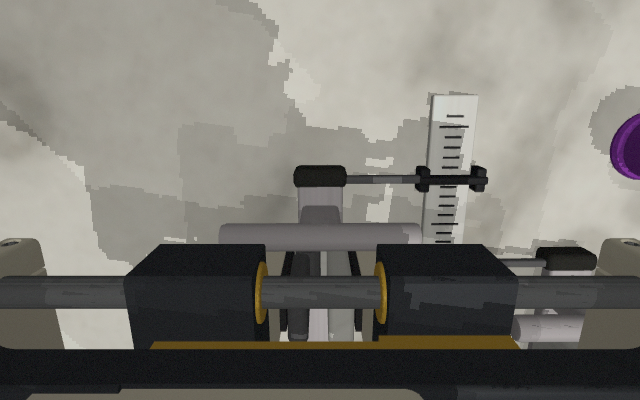

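View pics/w6c.png

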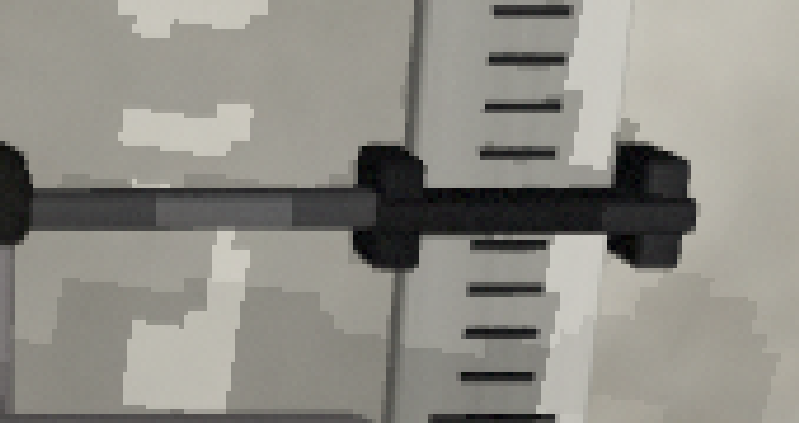

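```bash
python3 - <<'E'
from plan import *
for i in range(8): im=arm.get_image("side")
cv2.imwrite("pics/s7.png",cv2.resize(im[130:290,200:400],None,fx=4,fy=3.7,interpolation=cv2.INTER_CUBIC))
E
python3 look.py 7; python3 meas.py 7 360 420 170 190 436 470 165 195
```

```text
tcp -0.1251243726169382 -0.06554701975210374 0.021139308391522414 [ 2.64 -4.04 -8.2 ] 0.27818499053899004 7.65
ptr 179.0 [175 176 177 178 179 180 181 182 183] stand -0.1593 -0.0325
   edge -0.1615
   edge -0.157
mark 179.5 [175 176 177 178 179 180 181 182 183 184] stand -0.159 -0.0021
   edge -0.1614
   edge -0.1565
```

View pics/s7.png

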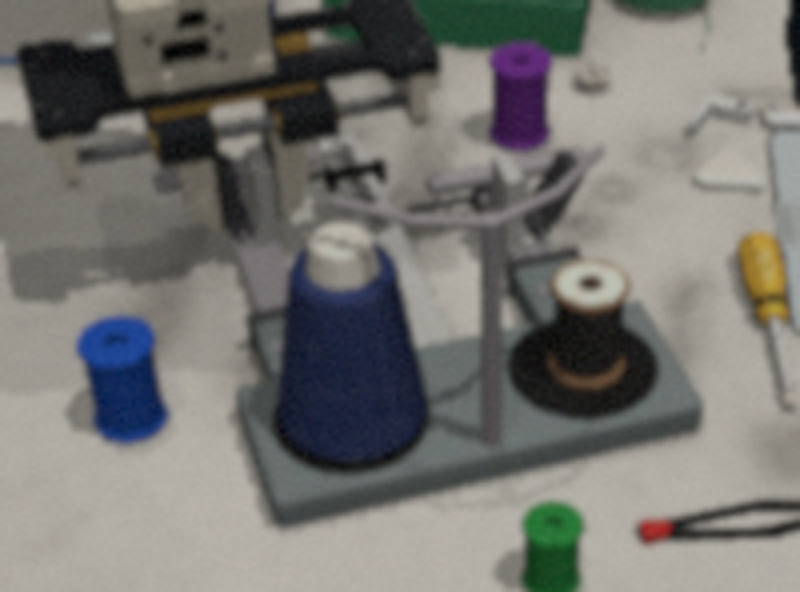

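View pics/t7.png

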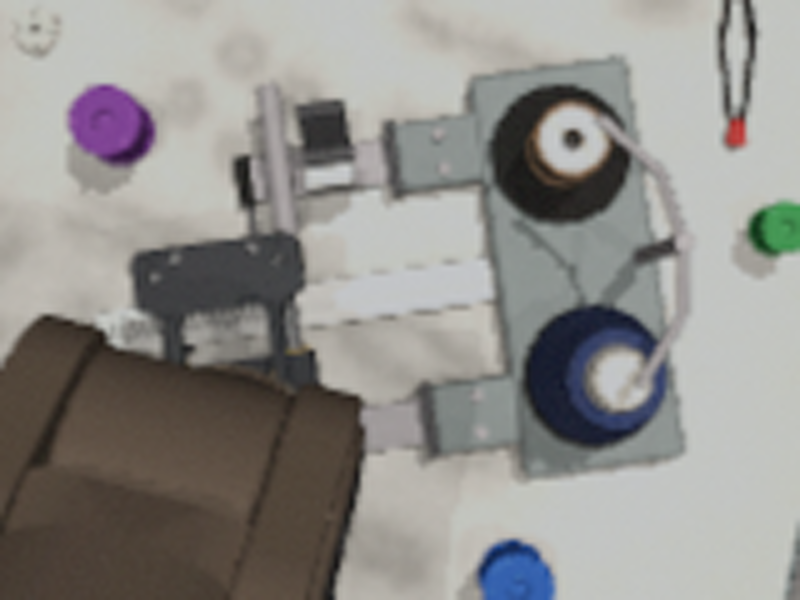

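The side view shows the lever pinched upright between the fingers at about (240,190). Cone, spool and far leg haven't moved, and the readings are steady, so I'll hand in.

```bash
python3 -c "
from cell import arm
print(arm.sign_off())"
```

```text
the job is handed in; nothing more can be done
None
```

I handed the job in with the near leg (the cone's side) held at the mark and its cam lever squeezed shut against the grip post. The gripper is still pinching lever and post at 30 N.

I pulled the leg out about 45 mm by its bar with the lever still open. I only started closing the lever once the pointer was level with the mark.

**Last checks, at 7.65 s of the 32 s:**
- **Leg position:** the pointer and the mark agree to about 0.3 mm in the wrist image (pixel rows 179.0 and 179.5), and this did not change over the last 0.5 s before handing in.
- **Lever:** the finger opening is 25.6 mm, against 26 mm for the shut pair. The 0.4 mm difference is probably in the opening reading.
- **Forces:** the wrist force reading is about 9 to 10 N, mostly vertical, well under the limit.
- **Everything else:** the far leg and its lever, the mark clip, the cone, the spool and the other things in view look unmoved.

No check failed.

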